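Stow the bar tools from behind the carafe and canister

TASK

Put the bar tools away in the open side bin, the wine key in the long compartment and the jigger in the short one. The wine key lies tucked in behind the carafe and the canister, so first stand both of these on the serving tray, then fetch the key, and once it is in the bin put the carafe back upright in the middle of its round cork coaster and the canister in the middle of its square slate coaster. Set the carafe and canister down gently without dropping or tipping them, and leave the rocks glass and the bitters bottle where they stand.

Things in the scene. Friction and masses are not known exactly. Their poses are not given: they have to be found in the camera images.
- carafe: Short smoked-amber glass carafe, empty, 140 tall: round body 76 across up to 55 high, shoulder narrowing to a straight neck 44 across from 92 to 130, lip 50 across. About 0.3 kg. Origin: centre of its underside, z up. It starts upright on the round cork coaster.
- canister: Cream ceramic canister with two blue bands and a fixed cork top: body 62 across and 95 high, cork 54 across on top of it, 115 overall. About 0.4 kg. Take it by the ceramic body. Origin: centre of its underside, z up. It starts upright on the square slate coaster.
- wine_key: Steel wine key (folded waiter's corkscrew), 112 long, 22 wide, 16 high, 0.1 kg, lying flat on the leather bar mat (3 above the cart top) just behind the two coasters, seen from the robot; their edges are a few mm beside it. No room for a gripper around it until carafe and canister are gone. Origin: centre of its underside; x along its length, y across, z up.
- jigger: Copper double jigger, upright, wide cup up, 84 tall: upper cup 42 across from 50 to 84, waist 20 at about 41, lower cup 38 across from 0 to 30; 0.13 kg. Origin: centre of its underside, z up. Starts on the cart top (z = 0) beyond mat and tray, in a row of three with glass and bitters in any order.
- coaster_round: Round cork coaster, 80 across, 4 thick, fixed on the bar mat (its top is 7 above the cart top): the carafe's place. Origin: centre of its underside, z up, x pointing from the coasters towards the wine key.
- coaster_square: Square slate coaster, 78 x 78, 4 thick, fixed on the bar mat (its top is 7 above the cart top): the canister's place. Origin: centre of its underside; x pointing from the coasters towards the wine key, y along the row of the two coasters (110 apart), z up.
- tray: Brass serving tray, black inside, empty, fixed left or right of the bar mat: the side area. 160 (its x) by 270 (its y), floor top 4 above the cart top, walls 4 thick and 16 high, inside 152 x 262; low loop handles at the short ends, 33 high. Origin: centre of its underside.
- bin: Brass tilt-out bin on the cart's left side, fixed, tipped 15 deg outward. Origin: centre of its mouth, axes as the world's. Mouth 270 in x, 105 in y; cart-side rim 15 above, outer rim 15 below origin; walls 3. Divider at x +29: LONG compartment x -132 to +28 (wine key, lengthwise), SHORT x +31 to +132 (jigger). Floor slopes down outward, 90 below origin under the mouth's middle, cart top 5 below.
- rocks_glass: Bystander: clear open rocks glass, about 78 across, 90 tall, standing on the cart top in the row with the jigger. Origin: centre of its underside.
- bitters: Bystander: small amber bitters bottle with yellow cap and paper label, 48 across, 120 tall, standing on the cart top in the row with the jigger. Origin: centre of its underside.

How it is judged:
By the outcome, as a careful person would: the job done as asked, in the order asked, and still so for the second after the job is handed in, with the robot touching nothing.
It also fails if it takes over 138 s, if anything falls off the work surface, if the arm or the gripper's body presses on something with over 40 N, if the wrist force passes 120 N, or if a joint passes its speed limit or range.

ROBOT

A 7-joint arm with a two-finger parallel gripper is mounted at the origin on the work surface. World frame = base frame: x ahead of the robot, y to its left, z up, the work surface at z = 0. Lengths are in mm, angles in rad, forces in N, time in s.
With the tool pointing down it reaches from about 400 to 850 mm from the base axis. Payload 4.5 kg.
Tool frame: the origin (TCP) lies midway between the tips of the shut fingers; the grasp point (between the pads) lies ctrl.hold_point_z behind it (ctrl.hold_point_z is the distance from the TCP to the grasp point, in mm); z points along the fingers, y is the line along which they close (so a half turn about z gives the same grasp; the last joint's range is limited). The gripper opens to 85 mm and grips with 20 to 120 N. Pads are 22 mm wide; open, the fingers measure 114 mm over their backs; the gripper's body (76 mm by 85 mm) begins 54 mm behind the grasp point. The pads swing forward as they close: fully open they stand 13 mm farther back than shut.
Start: joints at [-1.248, 0.689, -0.195, 1.565, 0.157, 0.902, -0.215], TCP at [177.981, 599.147, 231.317] pointing down, gripper open.
Joint ranges: [-3.01, 3.01], [-0.46, 2.08], [-1.47, 1.51], [0.13, 2.56], [-1, 4.14], [0.04, 2.09], [-2.66, 2.66]. Speed limits (rad/s): [2.57, 2.57, 3.14, 3.14, 3.14, 3.14, 3.14].

INTERFACE

Orientations are given as a unit quaternion [w, x, y, z].
In Python, from cell import ctrl gives the robot as it stands.
- The arm moves only by the shell command python3 shift.py 'ROWS' [OPENING]. ROWS is a JSON list that holds a single list of rows (three levels of brackets), with 1 to 5 rows, each of 6 numbers: dx, dy, dz in mm, then a rotation vector rx, ry, rz in rad; each row shifts and turns the commanded pose from where the row before left it, along the tool's axes as they then stand; what a row does not reach is not made up. A row lasts 1/8 s, in which the tool goes at most 62.5 mm and 0.188 rad, less where a joint would pass 70% of its speed; a pose out of reach is approached as far as the arm can. OPENING is the opening from 0.0 (shut) to 1.0 (fully open), set as the command begins (- or left out keeps the last). The fingers move at their own pace and stop on an object; the grip force is fixed at half the most. Time passes only in rows, so rows that do not move let the fingers close. It prints the time, the measured TCP pose, the force, the opening and the grip force at its end. Input that does not fit is refused with a message, and nothing moves.
- ctrl.sense(): the state, without advancing time (a new reading comes with each control period).
- ctrl.grab_frame(name): name is "scene" or "top" or "wrist"; returns a dict with "img" (480x640x3 uint8, red, green, blue), "mtx" (3x3 intrinsics, pixels), "cam_to_world" (4x4, takes a point from camera to world coordinates). Camera axes: x right, y up, looking along -z (the intrinsics and any distortion apply to the point x, -y, -z); pixel columns grow to the right and rows downward; lengths in mm; the calibration is good to about 2 mm. A picture is of the moment at which its call begins. There is no depth.
- ctrl.close_job(): hands the job in; it is judged then, once.
The state is a dict: "t": time; "joint_pos": joint angles; "joint_velocities": joint speeds; "effort": joint torques, N m; "position": TCP position; "tcp_rot": TCP orientation; "ft_force": force on the tool from outside, world axes, zero at the start; "moment": the same for the moment, N m; "finger_gap": opening from 0.0 (shut) to 1.0 (fully open); "grip_force": force on a finger pad.
Only numpy, scipy, OpenCV 4.12 (cv2) and the standard library are available. Lean on these libraries where they do the work, as an engineer would, in place of code of your own. Each camera call takes 0.05 s, during which the arm holds its last target. There are 200 camera calls.

## Working session

There is one attempt and no reset: what is moved stays moved. The work goes in short steps, Python scripts to look and compute and a shell command to move; the robot and the scene stay as the last step left them, time stands still between calls to the robot, and variables do not carry over. Pictures are saved under pics/ and viewed, at most 14 in all, crops included, and the job is handed in when it is done.

```bash
ls; mkdir -p pics; python3 - <<'E'
from cell import ctrl
import cv2
print(ctrl.sense(), ctrl.hold_point_z)
for n in("scene","top","wrist"):
    f=ctrl.grab_frame(n); cv2.imwrite(f"pics/{n}0.png",f["img"][:,:,::-1]); print(n,f["mtx"].tolist(),f["cam_to_world"].round(3).tolist(), [k for k in f])
E
```

```text
cell.py
pics
shift.py
{'t': 0.0, 'joint_pos': array([-1.24817216,  0.68999017, -0.19454538,  1.56639784,  0.15729217,
        0.90248899, -0.21507054]), 'joint_velocities': array([ 8.62755747e-04, -4.91465803e-04, -1.80511088e-03,  1.18723059e-03,
       -1.28786454e-03, -6.70740884e-05, -7.70434787e-04]), 'effort': array([ 3.83707368e-05, -5.39612389e+01, -1.26646813e+00, -1.58542442e+01,
        9.10881237e-03,  9.33360803e-03,  4.58650121e-06]), 'position': array([177.85438864, 598.45479579, 230.46664633]), 'tcp_rot': array([-8.04598981e-05,  1.43841391e-01,  9.89600303e-01, -9.42129910e-04]), 'ft_force': array([-0.48262719,  0.16270188,  0.29403565]), 'moment': array([-0.03649053, -0.00107063, -0.01153036]), 'grip_force': 0.0, 'finger_gap': 1.0000409194735078} 18.700000000000003
scene [[496.14965657482196, 0.0, 327.0726367141497], [0.0, 496.14965657482196, 230.0247180975305], [0.0, 0.0, 1.0]] [[-0.071, -0.873, 0.482, 967.094], [0.997, -0.059, 0.039, 56.128], [-0.006, 0.484, 0.875, 782.163], [0.0, 0.0, 0.0, 1.0]] ['img', 'mtx', 'cam_to_world']
top [[492.5268530709802, 0.0, 321.0959459297562], [0.0, 492.5268530709802, 232.78549183959612], [0.0, 0.0, 1.0]] [[0.046, 0.976, -0.211, 347.308], [-0.999, 0.045, -0.008, 13.628], [0.002, 0.211, 0.977, 964.912], [0.0, 0.0, 0.0, 1.0]] ['img', 'mtx', 'cam_to_world']
wrist [[367.76196980193214, 0.0, 320.0147427612862], [0.0, 367.76196980193214, 238.58995353562722], [0.0, 0.0, 1.0]] [[0.284, -0.925, -0.254, 111.983], [0.959, 0.273, 0.077, 618.003], [-0.002, -0.266, 0.964, 373.94], [0.0, 0.0, 0.0, 1.0]] ['img', 'mtx', 'cam_to_world']
```
View pics/top0.png

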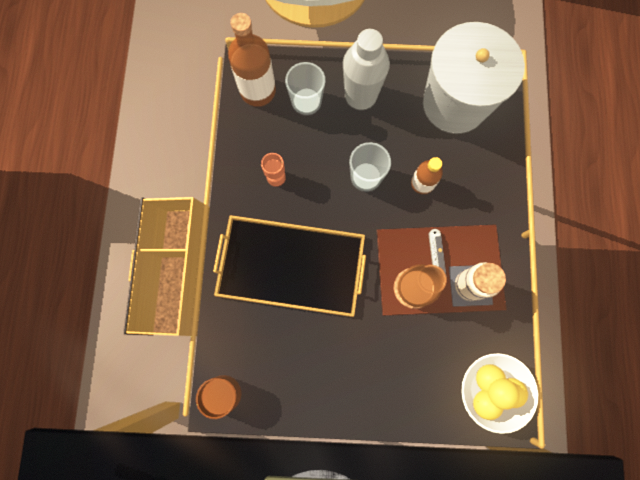

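View pics/scene0.png

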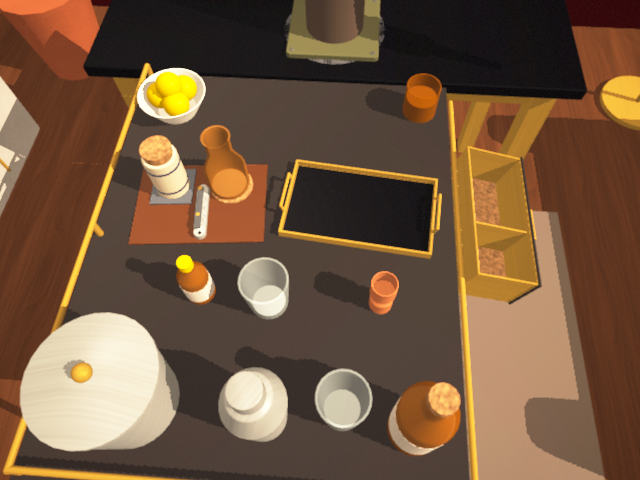

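The top view shows the mat at right: carafe ~(417,287), canister ~(480,283), key ~(436,250), jigger (274,170), tray centre (290,266) and bin (160,266). The scene view shows the key (203,187)-(200,235). I'll zoom in on the mat.

```bash
cat > h.py <<'E'
import numpy as np, cv2
from cell import ctrl
def grab(n):
    f=ctrl.grab_frame(n); return f["img"],f["mtx"],np.array(f["cam_to_world"])
def ray(px,K,T):
    d=np.linalg.inv(K)@[px[0],px[1],1]; d=T[:3,:3]@[d[0],-d[1],-d[2]]; return T[:3,3],d
def onz(px,K,T,z):
    o,d=ray(px,K,T); return (o+d*(z-o[2])/d[2])[:2]
def proj(p,K,T):
    c=T[:3,:3].T@(np.array(p)-T[:3,3]); q=K@[c[0],-c[1],-c[2]]; return q[:2]/q[2]
E
python3 - <<'E'
from h import *
a=cv2.imread("pics/top0.png")[220:320,370:510]; b=cv2.imread("pics/scene0.png")[120:250,125:275]
cv2.imwrite("pics/c1.png",np.hstack([cv2.resize(a,(400,286),interpolation=2),cv2.resize(b,(400,347),interpolation=2)[:286]]) if 0 else np.vstack([cv2.resize(a,(420,300),interpolation=2),cv2.resize(b[:,:],(346,300),interpolation=2).copy() if 0 else cv2.copyMakeBorder(cv2.resize(b,(346,300),interpolation=2),0,0,0,74,0)]))
t=ctrl
for n in("top","scene"):
    I,K,T=grab(n)
    for name,pts,z in (("mat",dict(top=[(377,231),(497,226),(507,307),(383,314)],scene=[(130,242),(266,241),(268,165),(150,165)])[n],3),
      ("tray",dict(top=[(230,217),(366,235),(355,315),(216,296)],scene=[(305,161),(439,178),(433,254),(281,230)])[n],16),
      ("bin",dict(top=[(144,198),(193,198),(180,335),(127,334)],scene=[(467,148),(523,158),(537,290),(471,297)])[n],-5),
      ("key",dict(top=[(433,230),(440,270)],scene=[(203,187),(200,237)])[n],17)):
        print(n,name,[onz(p,K,T,z).round().tolist() for p in pts])
    print(proj((178,599,231),K,T))
E
```

```text
top mat [[564.0, -90.0], [585.0, -331.0], [425.0, -345.0], [400.0, -105.0]]
top tray [[576.0, 203.0], [552.0, -67.0], [395.0, -51.0], [419.0, 217.0]]
top bin [[613.0, 386.0], [617.0, 286.0], [343.0, 284.0], [340.0, 386.0]]
top key [[568.0, -199.0], [489.0, -213.0]]
[-105.3417253   443.76153055]
scene mat [[585.0, -326.0], [567.0, -86.0], [402.0, -103.0], [417.0, -332.0]]
scene tray [[397.0, -31.0], [419.0, 223.0], [579.0, 206.0], [550.0, -60.0]]
scene bin [[328.0, 285.0], [346.0, 393.0], [625.0, 384.0], [645.0, 272.0]]
scene key [[470.0, -214.0], [574.0, -199.0]]
[6.81251273e+02 1.87879664e-01]
```

View pics/c1.png

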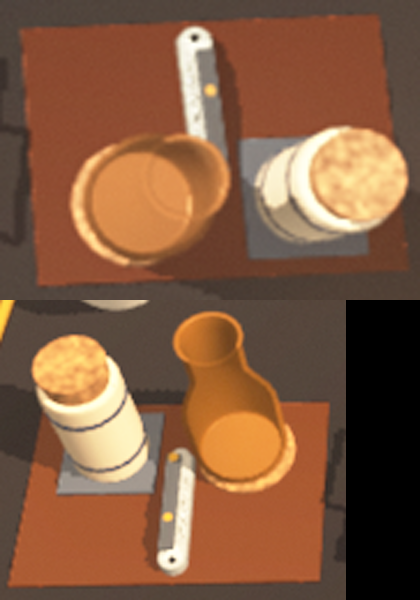

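View pics/wrist0.png

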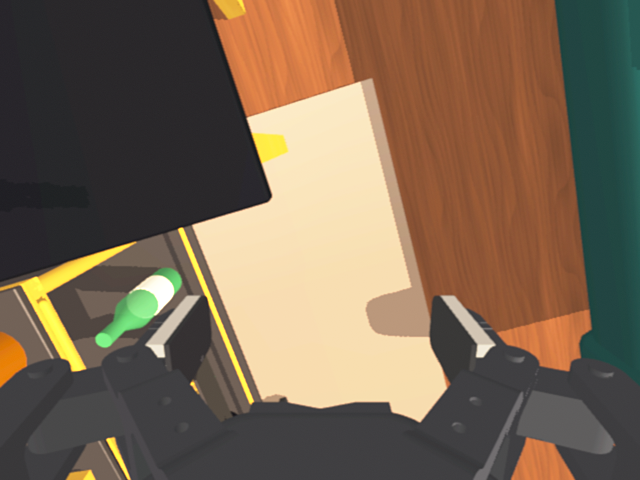

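Crops: the key points along x from the gap between the coasters. The carafe lip is at about (432,279) top and (215,137) scene; the canister cork top is at about (490,277) top and (155,147) scene. Wrist view: nothing useful for now. Next I compute positions and check them against each other.

```bash
python3 - <<'E'
from h import *
V={n:grab(n) for n in("top","scene")}
def cr(n,x,y): return (370+x/3,220+y/3) if n=="top" else (125+x/2.307,120+(y-300)/2.307)
def show(n,name,pts,z): print(n,name,[onz(cr(n,*p),*V[n][1:],z).round(1).tolist() for p in pts])
show("top","lip",[(189,176)],147); show("scene","lip",[(208,341)],147)
show("top","cork",[(359,173)],122); show("scene","cork",[(70,364)],122)
show("top","slate",[(245,138),(250,258),(368,255)],7); show("scene","slate",[(57,494),(153,494),(162,412)],7)
show("top","corkcoaster L/bottom",[(71,200),(140,268),(125,145)],7); show("scene","cc R/bottom",[(296,445),(235,492)],7)
show("top","key far",[(196,26),(176,42),(214,40)],19); show("scene","key",[(172,574),(157,560),(188,562),(180,448),(165,460),(193,458)],19)
# jigger: copper mask contours
for n,box in(("top",(250,140,300,200)),("scene",(355,260,410,325))):
    x0,y0,x1,y1=box; I=V[n][0][y0:y1,x0:x1]; h=cv2.cvtColor(I,cv2.COLOR_RGB2HSV)
    m=((h[...,1]>110)&(h[...,2]>110)).astype('uint8')
    c=max(cv2.findContours(m,0,2)[0],key=cv2.contourArea)[:,0]+[x0,y0]; print(n,"jig",c.min(0),c.max(0))
    if n=="top":a=I
    else:b=I
cv2.imwrite("pics/j.png",np.hstack([cv2.resize(a[:,:,::-1],(360,432),interpolation=2),cv2.resize(b[:,:,::-1],(365,432),interpolation=2)]))
E
```

```text
top lip [[454.5, -169.8]]
scene lip [[457.5, -167.1]]
top cork [[464.0, -272.7]]
scene cork [[465.2, -272.4]]
top slate [[499.5, -237.8], [421.7, -240.3], [427.2, -316.2]]
scene slate [[507.4, -308.9], [502.2, -232.2], [422.3, -241.1]]
top corkcoaster L/bottom [[453.7, -124.7], [412.1, -169.6], [491.3, -159.4]]
scene cc R/bottom [[447.7, -124.9], [495.9, -167.1]]
top key far [[570.4, -203.3], [559.0, -190.2], [561.5, -215.0]]
scene key [[578.8, -198.9], [567.6, -212.7], [567.7, -188.8], [464.9, -214.9], [477.1, -224.7], [473.7, -202.6]]
top jig [261 152] [285 186]
scene jig [369 271] [398 314]
```

View pics/j.png

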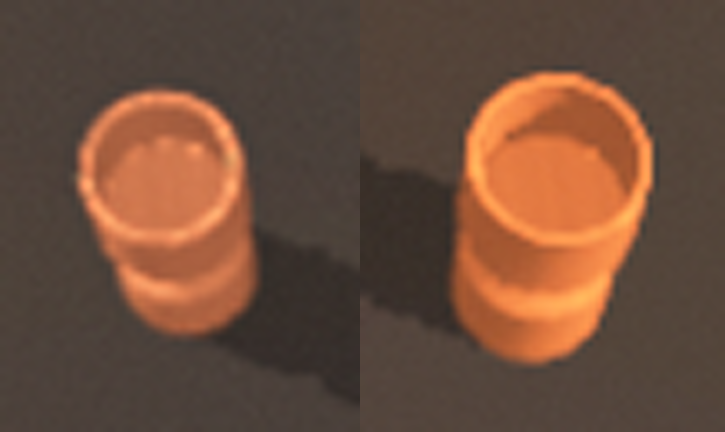

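```bash
cat >> h.py <<'E'
from scipy.spatial.transform import Rotation as R
def go(x,y,z,ydir=None):
    """print tool-axis shift to (x,y,z) and turn about tool z so tool y lies along world angle ydir (deg, mod 180)"""
    s=ctrl.sense(); w,a,b,c=s["tcp_rot"]; r=R.from_quat([a,b,c,w])
    d=np.array([x,y,z])-s["position"]; m=r.as_matrix(); print("pos",s["position"].round(1),"z-axis",m[:,2].round(4),"t",s["t"],"j",s["joint_pos"].round(2))
    print("shift tool",(m.T@d).round(1))
    if ydir is not None:
        a0=np.degrees(np.arctan2(m[1,1],m[0,1])); e=(ydir-a0+90)%180-90; print("rz",-np.radians(e).round(3),"yang",a0.round(2))
E
python3 - <<'E'
from h import *
V={n:grab(n) for n in("top","scene")}
P=lambda n,p,z:onz(p,*V[n][1:],z).round(1).tolist()
print("jig",P("top",(272.5,163.2),84),P("scene",(385.1,283.9),84))
print("jig base", P("top",(250+188/7.2,140+334/7.2),3),P("scene",(355+170/6.636,260+362/6.646),3))
print("bin inner",P("top",(193,198),20),P("top",(180,335),20),P("scene",(467,148),20),P("scene",(471,297),20))
print("bin outer",P("top",(144,198),-10),P("top",(127,334),-10),P("scene",(523,158),-10),P("scene",(537,290),-10))
print("divider in/out",P("top",(189,250),20),P("top",(140,249),-10),P("scene",(474,229),20),P("scene",(528,232),-10))
go(450,300,240,90)
E
```

```text
jig [667.6, 118.3] [669.3, 119.0]
jig base [647.6, 117.3] [689.3, 119.8]
bin inner [610.5, 279.2] [343.1, 276.7] [348.2, 278.1] [655.4, 264.8]
bin outer [614.1, 388.2] [340.1, 387.7] [341.6, 395.6] [622.6, 386.0]
divider in/out [505.3, 276.4] [507.8, 383.3] [527.3, 278.8] [509.6, 384.7]
pos [178.  599.1 231.2] z-axis [-0.e+00 -1.e-04 -1.e+00] t 0.45 j [-1.25  0.69 -0.19  1.57  0.16  0.9  -0.22]
shift tool [-345.9 -209.2   -8.7]
rz -0.289 yang 73.46
```

```bash
python3 shift.py '[[[0, 0, -5, 0, 0, -0.145], [0, 0, -5, 0, 0, -0.144], [-39, -43, 0, 0, 0, 0], [-39, -43, 0, 0, 0, 0], [-39, -43, 0, 0, 0, 0]]]' 1.0
python3 shift.py '[[[-39, -43, 0, 0, 0, 0], [-39, -43, 0, 0, 0, 0], [-39, -43, 0, 0, 0, 0], [-39, -43, 0, 0, 0, 0]]]'
python3 shift.py '[[[0, -60, 0, 0, 0, 0], [0, -60, 0, 0, 0, 0], [0, -60, 0, 0, 0, 0], [0, -60, 0, 0, 0, 0], [0, -60, 0, 0, 0, 0]]]'
python3 shift.py '[[[0, -55, 0, 0, 0, 0], [0, -55, 0, 0, 0, 0], [0, -58, 0, 0, 0, 0]]]'
python3 - <<'E'
from h import *
go(456,-168.5,102,90)
I,K,T=grab("wrist"); cv2.imwrite("pics/w1.png",I[:,:,::-1]); print(proj((456,-168.5,147),K,T))
E
```

```text
t: 1.08
position: [296.2, 468.9, 241.4]
tcp_rot: [0.0, -0.0, 1.0, 0.0]
ft_force: [0.7, 0.6, -0.5]
finger_gap: 1.003
grip_force: 0.0
t: 1.58
position: [452.3, 296.8, 241.5]
tcp_rot: [0.0, -0.0, 1.0, 0.0]
ft_force: [0.7, 0.3, -0.5]
finger_gap: 0.996
grip_force: 0.0
t: 2.2
position: [451.3, -3.7, 241.6]
tcp_rot: [0.001, -0.0, 1.0, 0.0]
ft_force: [1.9, -0.3, -0.8]
finger_gap: 0.997
grip_force: 0.0
t: 2.58
position: [451.3, -171.4, 241.6]
tcp_rot: [0.001, -0.0, 1.0, 0.0]
ft_force: [1.3, -0.3, 0.6]
finger_gap: 1.0
grip_force: 0.0
pos [ 451.3 -171.4  241.6] z-axis [ 1.1e-03  1.0e-04 -1.0e+00] t 2.575 j [ 0.51  0.51 -0.37  1.97  0.27  0.72  1.55]
shift tool [ -4.5   2.9 139.6]
rz 0.001 yang 90.04
[324.27259328 249.71624959]
```

View pics/w1.png

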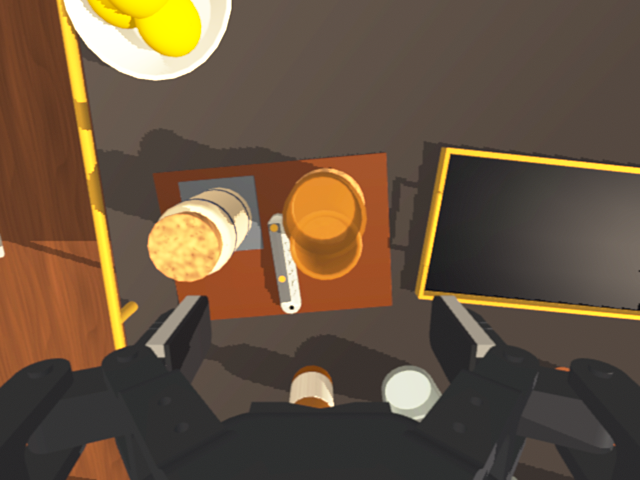

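The lip is centred at about (326,246) in the wrist view, as predicted, so I descend onto the neck.

```bash
python3 shift.py '[[[-5, 3, 40, 0, 0, 0], [0, 0, 40, 0, 0, 0], [0, 0, 30, 0, 0, 0], [0, 0, 20, 0, 0, 0], [0, 0, 10, 0, 0, 0]]]'
python3 shift.py '[[[0, 0, 0, 0, 0, 0], [0, 0, 0, 0, 0, 0], [0, 0, 0, 0, 0, 0], [0, 0, 0, 0, 0, 0], [0, 0, 0, 0, 0, 0]]]' 0.0
python3 shift.py '[[[0, 0, 0, 0, 0, 0], [0, 0, 0, 0, 0, 0], [0, 0, -4, 0, 0, 0], [0, 0, -12, 0, 0, 0], [0, 0, -30, 0, 0, 0]]]'
```

```text
t: 3.25
position: [456.0, -166.5, 100.4]
tcp_rot: [-0.001, -0.0, 1.0, 0.0]
ft_force: [-0.8, -0.2, -0.3]
finger_gap: 0.997
grip_force: 0.0
t: 3.88
position: [456.9, -167.0, 102.6]
tcp_rot: [0.001, 0.0, 1.0, -0.0]
ft_force: [-1.1, -0.5, 7.1]
finger_gap: 0.642
grip_force: 62.3
t: 4.5
position: [455.2, -166.5, 147.5]
tcp_rot: [-0.001, -0.0, 1.0, 0.0]
ft_force: [0.2, 0.7, -2.4]
finger_gap: 0.642
grip_force: 64.0
```

```bash
python3 - <<'E'
from h import *
a=grab("scene"); b=grab("wrist")
p=proj((456,-168,130),a[1],a[2]).astype(int); print(p,ctrl.sense()["position"],ctrl.sense()["ft_force"])
A=a[0][max(0,p[1]-75):p[1]+75,p[0]-80:p[0]+80]; A=cv2.resize(A,(480,450),interpolation=2)
B=cv2.resize(b[0][120:420,220:430],(315,450),interpolation=2)
cv2.imwrite("pics/c2.png",np.hstack([A,B])[:,:,::-1])
E
```

```text
[216 143] [ 457.92867752 -167.25680826  149.95910741] [ 0.68166206  0.37770499 -2.66104765]
```

View pics/c2.png

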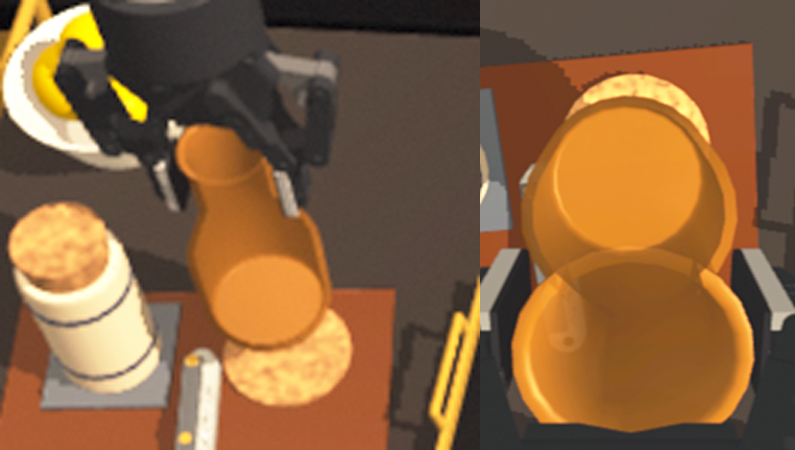

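The carafe is held by the neck and looks upright. On to the tray.

```bash
python3 shift.py '[[[0, 0, -25, 0, 0, 0], [-7, 30, 0, 0, 0, 0], [-7, 45, 0, 0, 0, 0], [-7, 45, 0, 0, 0, 0], [-7, 40, 0, 0, 0, 0]]]'
python3 shift.py '[[[0, 27, 0, 0, 0, 0], [0, 0, 0, 0, 0, 0], [0, 0, 25, 0, 0, 0], [0, 0, 20, 0, 0, 0], [0, 0, 15, 0, 0, 0]]]'
python3 shift.py '[[[0, 0, 6, 0, 0, 0], [0, 0, 2, 0, 0, 0], [0, 0, 0, 0, 0, 0]]]'
for i in 1; do python3 -c "
from h import *
go(485,20,99.5,90)"; done
```

```text
t: 5.22
position: [484.0, -5.1, 172.0]
tcp_rot: [-0.0, -0.0, 1.0, 0.0]
ft_force: [0.8, 0.8, -2.8]
finger_gap: 0.642
grip_force: 64.3
t: 5.85
position: [483.5, 18.6, 111.3]
tcp_rot: [-0.001, 0.001, 1.0, -0.001]
ft_force: [0.4, -0.7, -2.9]
finger_gap: 0.641
grip_force: 64.3
t: 6.22
position: [484.4, 19.9, 104.6]
tcp_rot: [0.0, 0.0, 1.0, 0.0]
ft_force: [-0.7, -0.7, -2.3]
finger_gap: 0.646
grip_force: 64.3
pos [484.4  19.9 104.6] z-axis [ 6.e-04  0.e+00 -1.e+00] t 6.225 j [-0.02  0.73 -0.19  2.09  0.37  0.35  1.06]
shift tool [-0.6  0.1  5.1]
rz -0.0 yang 89.99
```

Creep down until contact shows.

```bash
python3 shift.py '[[[0, 0, 1.5, 0, 0, 0], [0, 0, 1, 0, 0, 0], [0, 0, 0, 0, 0, 0]]]'
python3 shift.py '[[[0, 0, 1, 0, 0, 0], [0, 0, 0, 0, 0, 0]]]'
python3 shift.py '[[[0, 0, 1, 0, 0, 0], [0, 0, 0, 0, 0, 0]]]'
```

```text
t: 6.6
position: [484.1, 20.2, 101.8]
tcp_rot: [0.0, -0.0, 1.0, 0.0]
ft_force: [-0.3, 0.4, -2.6]
finger_gap: 0.641
grip_force: 64.4
t: 6.85
position: [484.1, 20.2, 100.7]
tcp_rot: [-0.0, -0.0, 1.0, 0.0]
ft_force: [-0.5, 0.2, -3.0]
finger_gap: 0.637
grip_force: 64.3
t: 7.1
position: [484.1, 20.2, 99.8]
tcp_rot: [0.0, -0.0, 1.0, 0.0]
ft_force: [-0.0, -0.9, -2.5]
finger_gap: 0.639
grip_force: 64.4
```

```bash
python3 shift.py '[[[0, 0, 1, 0, 0, 0], [0, 0, 0, 0, 0, 0]]]'
python3 shift.py '[[[0, 0, 1, 0, 0, 0], [0, 0, 0, 0, 0, 0]]]'
python3 shift.py '[[[0, 0, 1, 0, 0, 0], [0, 0, 0, 0, 0, 0]]]'
```

```text
t: 7.35
position: [484.5, 20.1, 99.6]
tcp_rot: [0.001, -0.0, 1.0, -0.0]
ft_force: [-0.3, -0.7, 7.6]
finger_gap: 0.636
grip_force: 65.5
t: 7.6
position: [484.7, 20.0, 99.6]
tcp_rot: [0.001, -0.0, 1.0, -0.0]
ft_force: [-3.8, -1.2, 19.0]
finger_gap: 0.639
grip_force: 66.7
t: 7.85
position: [484.7, 20.0, 99.4]
tcp_rot: [0.002, -0.0, 1.0, -0.0]
ft_force: [-5.1, -1.5, 28.5]
finger_gap: 0.638
grip_force: 68.0
```

```bash
python3 shift.py '[[[0, 0, -2.5, 0, 0, 0], [0, 0, 0, 0, 0, 0]]]'
python3 shift.py '[[[0, 0, 0, 0, 0, 0], [0, 0, 0, 0, 0, 0], [0, 0, 0, 0, 0, 0], [0, 0, 0, 0, 0, 0], [0, 0, -10, 0, 0, 0]]]' 1.0
python3 shift.py '[[[0, 0, -40, 0, 0, 0], [0, 0, -40, 0, 0, 0], [0, 0, -30, 0, 0, 0], [0, -40, 0, 0, 0, 0], [0, -50, 0, 0, 0, 0]]]'
python3 shift.py '[[[0, -60, 0, 0, 0, 0], [0, -60, 0, 0, 0, 0], [5, -50, 0, 0, 0, 0], [5, -20, 0, 0, 0, 0], [0, 0, 0, 0, 0, 0]]]'
python3 - <<'E'
from h import *
go(465,-272.5,65,95)
f=[grab(n) for n in("top","scene","wrist")]
for n,a in zip(("t2","s2","w2"),f): cv2.imwrite(f"pics/{n}.png",a[0][:,:,::-1])
cv2.imwrite("pics/c3.png",np.hstack([cv2.resize(f[0][0][215:320,370:510],(400,300),interpolation=2),cv2.resize(f[1][0][120:250,110:283],(400,300),interpolation=2)])[:,:,::-1])
E
```

```text
t: 8.1
position: [484.5, 20.2, 99.6]
tcp_rot: [0.001, -0.0, 1.0, 0.0]
ft_force: [-0.1, -0.2, 7.4]
finger_gap: 0.638
grip_force: 65.4
t: 8.72
position: [483.6, 20.2, 109.1]
tcp_rot: [-0.001, -0.0, 1.0, -0.0]
ft_force: [0.2, -0.3, -0.4]
finger_gap: 1.001
grip_force: 0.0
t: 9.35
position: [484.7, -69.7, 220.7]
tcp_rot: [0.001, -0.002, 1.0, 0.0]
ft_force: [-0.0, 0.1, -0.4]
finger_gap: 1.001
grip_force: 0.0
t: 9.98
position: [473.2, -261.7, 219.6]
tcp_rot: [-0.0, 0.002, 1.0, -0.0]
ft_force: [-0.2, 0.1, -0.9]
finger_gap: 0.999
grip_force: 0.0
pos [ 473.2 -261.7  219.6] z-axis [-2.e-04 -7.e-04 -1.e+00] t 9.975 j [ 0.64  0.61 -0.36  1.83  0.3   0.76  1.69]
shift tool [  8.1 -10.7 154.6]
rz -0.091 yang 89.77
```

View pics/w2.png

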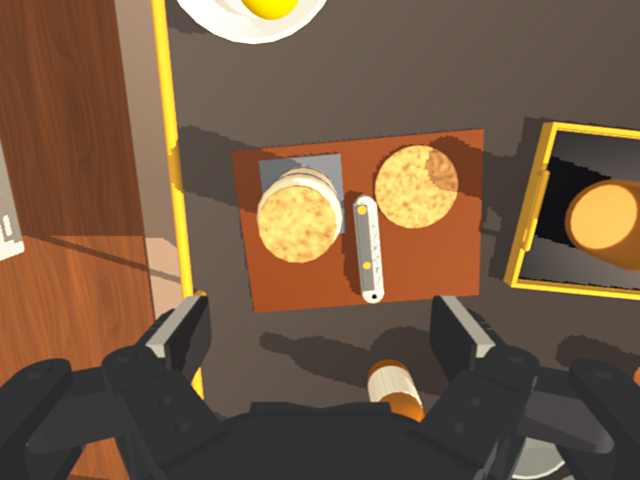

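The wrist view shows the round coaster free at (416,187), the key (364,198)-(374,302), the cork top (300,222) and the carafe standing on the tray.

```bash
python3 - <<'E'
from h import *
I,K,T=grab("wrist"); P=lambda p,z:onz(p,K,T,z).round(1)
h=cv2.cvtColor(I,cv2.COLOR_RGB2HSV)
print("cork top",P((300,222),122)); print("key",P((364,196),17),P((375,303),17),"mid",P((369.5,250),19))
print("slate",P((260,158),7),P((340,154),7),P((346,232),7))
def ell(n,box,z,lo,hi,V):
    x0,y0,x1,y1=box; m=cv2.inRange(cv2.cvtColor(V[0],cv2.COLOR_RGB2HSV),lo,hi)[y0:y1,x0:x1]
    m=cv2.morphologyEx(m,cv2.MORPH_CLOSE,np.ones((9,9)))
    c=max(cv2.findContours(m,0,2)[0],key=cv2.contourArea); c=cv2.convexHull(c); e=cv2.fitEllipse(c); q=np.array(e[0])+[x0,y0]; print(n,q.round(1),np.round(e[1],1),onz(q,*V[1:],z).round(1))
lo,hi=(8,40,160),(25,165,255)
W=(I,K,T); S=grab("scene"); Tp=grab("top")
print(h[187,405],h[187,380],h[230,470],h[222,300])
ell("w round",(355,130,475,245),7,lo,hi,W); ell("s",(195,150,265,215),7,lo,hi,S); ell("t",(385,255,450,320),7,lo,hi,Tp)
cv2.imwrite("pics/tt.png",Tp[0][:,:,::-1])
E
```

```text
cork top [ 460.9 -271.2]
key [ 459.4 -216.1] [ 569.6 -200.8] mid [ 512.2 -209. ]
slate [ 425.2 -314.6] [ 421.2 -238.9] [ 497.2 -231.5]
[ 24 129 255] [ 23 137 255] [ 10 182 181] [ 25 126 255]
w round [404.8 194.8] [ 82.7 115.5] [ 459.6 -175.3]
s [207.2 189.5] [47.4 92.4] [ 468.3 -209.1]
t [421.7 281.3] [47.2 60.9] [ 466.8 -179.2]
```

```bash
python3 shift.py '[[[9, -10.5, 0, 0, 0, 0], [0, 0, 50, 0, 0, 0], [0, 0, 50, 0, 0, 0], [0, 0, 30, 0, 0, 0], [0, 0, 20, 0, 0, 0]]]'
python3 shift.py '[[[0, 0, 9, 0, 0, 0], [0, 0, 0, 0, 0, 0]]]'
python3 shift.py '[[[0, 0, 0, 0, 0, 0], [0, 0, 0, 0, 0, 0], [0, 0, 0, 0, 0, 0], [0, 0, 0, 0, 0, 0], [0, 0, 0, 0, 0, 0]]]' 0.0
python3 shift.py '[[[0, 0, -4, 0, 0, 0], [0, 0, -12, 0, 0, 0], [0, 0, -30, 0, 0, 0], [0, 0, -34, 0, 0, 0], [0, 0, 0, 0, 0, 0]]]'
```

```text
t: 10.9
position: [463.8, -270.6, 67.6]
tcp_rot: [-0.001, -0.0, 1.0, 0.0]
ft_force: [-0.1, -0.4, -0.0]
finger_gap: 1.0
grip_force: 0.0
t: 11.15
position: [464.8, -270.5, 60.1]
tcp_rot: [-0.0, -0.0, 1.0, 0.0]
ft_force: [0.0, -0.2, 1.1]
finger_gap: 1.002
grip_force: 0.0
t: 11.78
position: [465.9, -271.7, 61.7]
tcp_rot: [0.001, 0.0, 1.0, -0.001]
ft_force: [-0.0, -2.2, 5.6]
finger_gap: 0.708
grip_force: 63.7
t: 12.4
position: [466.8, -270.8, 142.6]
tcp_rot: [0.003, -0.0, 1.0, -0.001]
ft_force: [0.0, 1.5, -5.6]
finger_gap: 0.711
grip_force: 66.7
```

```bash
python3 shift.py '[[[0, 0, -40, 0, 0, 0], [0, 0, -45, 0, 0, 0], [-4, 40, 0, 0, 0, 0], [-4, 55, 0, 0, 0, 0], [-4, 55, 0, 0, 0, 0]]]'
python3 shift.py '[[[-4, 55, 0, 0, 0, 0], [-4, 55, 0, 0, 0, 0], [-4, 55, 0, 0, 0, 0], [0, 50, 0, 0, 0, 0], [0, 41, 0, 0, 0, 0]]]'
python3 shift.py '[[[0, 0, 0, 0, 0, 0], [0, 0, 0, 0, 0, 0], [0, 0, 50, 0, 0, 0], [0, 0, 50, 0, 0, 0], [0, 0, 30, 0, 0, 0]]]'
python3 shift.py '[[[0, 0, 20, 0, 0, 0], [0, 0, 8, 0, 0, 0], [0, 0, 0, 0, 0, 0]]]'
```

```text
t: 13.02
position: [476.1, -118.8, 224.1]
tcp_rot: [-0.001, 0.0, 1.0, 0.0]
ft_force: [0.7, -0.1, -3.9]
finger_gap: 0.708
grip_force: 68.2
t: 13.65
position: [487.8, 137.9, 224.0]
tcp_rot: [-0.001, -0.001, 1.0, -0.0]
ft_force: [0.0, -0.0, -4.8]
finger_gap: 0.706
grip_force: 68.2
t: 14.28
position: [487.9, 133.1, 92.8]
tcp_rot: [-0.002, 0.001, 1.0, -0.001]
ft_force: [-0.7, -0.8, -3.7]
finger_gap: 0.707
grip_force: 68.1
t: 14.65
position: [489.1, 134.8, 67.1]
tcp_rot: [-0.0, 0.0, 1.0, -0.0]
ft_force: [0.0, 0.2, -3.8]
finger_gap: 0.708
grip_force: 68.1
```

```bash
python3 shift.py '[[[0, 0, 2.5, 0, 0, 0], [0, 0, 2, 0, 0, 0], [0, 0, 0, 0, 0, 0]]]'
python3 shift.py '[[[0, 0, 1.5, 0, 0, 0], [0, 0, 0, 0, 0, 0]]]'
python3 shift.py '[[[0, 0, 1, 0, 0, 0], [0, 0, 0, 0, 0, 0]]]'
python3 shift.py '[[[0, 0, 1, 0, 0, 0], [0, 0, 0, 0, 0, 0]]]'
```

```text
t: 15.02
position: [489.2, 135.7, 63.1]
tcp_rot: [0.0, -0.0, 1.0, 0.0]
ft_force: [-1.0, -1.4, -4.5]
finger_gap: 0.711
grip_force: 68.1
t: 15.28
position: [489.0, 135.7, 61.3]
tcp_rot: [-0.0, -0.0, 1.0, 0.0]
ft_force: [-0.1, 0.6, -4.1]
finger_gap: 0.711
grip_force: 68.1
t: 15.52
position: [489.0, 135.7, 60.2]
tcp_rot: [-0.0, -0.0, 1.0, 0.0]
ft_force: [-0.5, 0.3, -4.3]
finger_gap: 0.706
grip_force: 68.1
t: 15.78
position: [489.0, 135.7, 59.2]
tcp_rot: [-0.0, -0.0, 1.0, 0.0]
ft_force: [-0.2, -0.3, -5.5]
finger_gap: 0.709
grip_force: 68.1
```

```bash
python3 shift.py '[[[0, 0, 1, 0, 0, 0], [0, 0, 0, 0, 0, 0]]]'
python3 shift.py '[[[0, 0, 0.7, 0, 0, 0], [0, 0, 0, 0, 0, 0]]]'
```

```text
t: 16.02
position: [489.2, 135.7, 58.7]
tcp_rot: [0.0, -0.0, 1.0, 0.0]
ft_force: [-0.5, 0.1, 0.9]
finger_gap: 0.709
grip_force: 68.6
t: 16.27
position: [489.3, 135.7, 58.6]
tcp_rot: [0.001, -0.0, 1.0, 0.0]
ft_force: [-2.7, -1.5, 10.0]
finger_gap: 0.71
grip_force: 69.3
```

```bash
python3 shift.py '[[[0, 0, 0, 0, 0, 0], [0, 0, 0, 0, 0, 0], [0, 0, 0, 0, 0, 0], [0, 0, 0, 0, 0, 0], [0, 0, -10, 0, 0, 0]]]' 1.0
python3 shift.py '[[[0, 0, -50, 0, 0, 0], [0, 0, -50, 0, 0, 0], [0, 0, -50, 0, 0, 0], [0, -50, 0, 0, 0, 0], [0, -60, 0, 0, 0, 0]]]'
python3 shift.py '[[[0, -60, 0, 0, 0, 0], [0, -60, 0, 0, 0, 0], [0, -60, 0, 0, 0, 0], [0, -50, 0, 0, 0, 0], [0, 0, 0, 0, 0, 0]]]'
python3 - <<'E'
from h import *
W=grab("wrist"); S=grab("scene"); Tp=grab("top")
np.savez("v3.npz",W=W[0],WK=W[1],WT=W[2],S=S[0],SK=S[1],ST=S[2],T=Tp[0],TK=Tp[1],TT=Tp[2])
A=W[0][100:330,190:490]
p=proj((480,-215,10),*S[1:]).astype(int);print(p)
cv2.imwrite("pics/c4.png",np.vstack([cv2.resize(A,(600,460),interpolation=2)])[:,:,::-1])
go(0,0,0)
E
```

```text
t: 16.9
position: [488.6, 135.6, 67.4]
tcp_rot: [-0.001, -0.0, 1.0, -0.0]
ft_force: [-0.0, -0.6, 0.4]
finger_gap: 0.999
grip_force: 0.0
t: 17.52
position: [489.7, 25.7, 219.2]
tcp_rot: [0.002, -0.002, 1.0, 0.0]
ft_force: [0.8, -0.8, 0.0]
finger_gap: 0.997
grip_force: 0.0
t: 18.15
position: [487.8, -210.0, 217.8]
tcp_rot: [-0.0, 0.005, 1.0, -0.001]
ft_force: [1.1, -0.3, 0.0]
finger_gap: 0.998
grip_force: 0.0
[202 193]
pos [ 489.2 -203.   218. ] z-axis [ 4.e-04  1.e-03 -1.e+00] t 18.3 j [ 0.55  0.6  -0.39  1.86  0.32  0.74  1.56]
shift tool [489.  203.5 218. ]
```

View pics/c4.png

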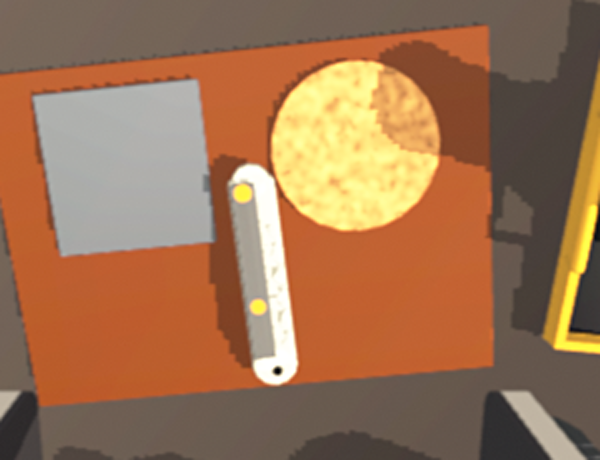

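The crop shows the bare slate (corners (33,95),(198,79),(213,241),(62,256)), the round coaster at (356,146) and the key (252,165)-(276,383), all clear. I'll measure these with the arm at rest.

```bash
cat > mat.py <<'E'
from h import *
def quad(px,V,z): return np.array([onz(p,*V[1:],z) for p in px])
def run(n,seed):
    V=grab(n); h=cv2.cvtColor(V[0],cv2.COLOR_RGB2HSV)
    # slate: low-sat blue-grey, key: bright low-sat or grey, cork: yellow hue
    H,S,Vv=[h[...,i].astype(int) for i in range(3)]
    matpoly=np.array([proj(p,*V[1:]) for p in((412,-108,3),(556,-96,3),(575,-324,3),(433,-338,3))]).astype(np.int32)
    reg=cv2.fillPoly(np.zeros(H.shape,np.uint8),[matpoly],255)
    for name,z,c in(("round",7,(455,-166)),("slate",7,(464,-275)),("key",19,(519,-207))):
        p=proj((*c,z),*V[1:]).astype(int)
        if name=="round": m=(H>=15)&(H<=32)&(S>60)
        elif name=="slate": m=(S<90)&(Vv>70)
        else: m=(S<75)&(Vv>100)
        m=(m&(reg>0)).astype(np.uint8); 
        m=cv2.morphologyEx(m,cv2.MORPH_OPEN,np.ones((3,3)))
        cs=[k for k in cv2.findContours(m,0,2)[0] if cv2.pointPolygonTest(k,(float(p[0]),float(p[1])),True)>-8 and cv2.contourArea(k)>60]
        if not cs: print(n,name,"none",h[p[1],p[0]]);continue
        k=max(cs,key=cv2.contourArea); w=np.array([onz(q,*V[1:],z) for q in cv2.convexHull(k)[:,0]+0.0]).astype(np.float32)
        if name=="round":
            e=cv2.fitEllipse(w); print(n,name,np.round(e,1).tolist() if 0 else [np.round(v,1) for v in e])
        else: r=cv2.minAreaRect(w); print(n,name,[np.round(v,1) for v in r])
import sys
for n in sys.argv[1:]: run(n,0)
s=ctrl.sense(); print(s["t"],s["position"].round(1))
E
python3 mat.py wrist top scene
```

```text
wrist round [array([ 453.1, -165.4]), array([78.4, 79.6]), np.float64(164.0)]
wrist slate [array([ 463.9, -274.6]), array([74.8, 78.7]), np.float64(5.1)]
wrist key [array([ 508.6, -209.8]), array([101.1,  22. ]), np.float64(6.9)]
top round [array([ 454.6, -164.6]), array([75.8, 77.3]), np.float64(123.8)]
top slate [array([ 465. , -273.6]), array([75.9, 79.3]), np.float64(4.8)]
top key [array([ 493. , -209.4]), array([63.7, 24.1]), np.float64(6.6)]
scene round [array([ 455.5, -165.9]), array([76. , 78.7]), np.float64(143.9)]
scene slate [array([ 465.5, -275. ]), array([74.9, 78.8]), np.float64(4.3)]
scene key [array([ 518.2, -208.1]), array([108.5,  22.9]), np.float64(7.1)]
18.45 [ 489.5 -202.4  217.9]
```

```bash
python3 shift.py '[[[-32.5, -5.2, 0, 0, 0, 0], [0, 0, 0, 0, 0, -0.122], [0, 0, 60, 0, 0, 0], [0, 0, 60, 0, 0, 0], [0, 0, 40, 0, 0, 0]]]' 0.7
python3 shift.py '[[[0, 0, 0, 0, 0, 0], [0, 0, 0, 0, 0, 0]]]'
python3 -c "
from h import *
go(522,-207.6,5,97)"
```

```text
t: 19.08
position: [520.9, -207.8, 55.3]
tcp_rot: [-0.001, -0.062, 0.998, 0.001]
ft_force: [0.5, -0.2, 1.1]
finger_gap: 0.696
grip_force: 0.0
t: 19.32
position: [522.9, -208.9, 59.0]
tcp_rot: [0.001, -0.062, 0.998, -0.0]
ft_force: [0.5, -0.3, -0.8]
finger_gap: 0.7
grip_force: 0.0
pos [ 522.9 -208.9   59. ] z-axis [ 2.2e-03 -2.0e-04 -1.0e+00] t 19.325 j [ 0.46  0.88 -0.28  1.88  0.49  0.45  1.52]
shift tool [ 0.9  1.4 54. ]
rz 0.001 yang 97.07
```

```bash
python3 shift.py '[[[0, 1.2, 20, 0, 0, 0], [0, 0, 20, 0, 0, 0], [0, 0, 9, 0, 0, 0], [0, 0, 4, 0, 0, 0], [0, 0, 0, 0, 0, 0]]]'
python3 shift.py '[[[0, 0, 0, 0, 0, 0], [0, 0, 0, 0, 0, 0], [0, 0, 0, 0, 0, 0], [0, 0, 0, 0, 0, 0], [0, 0, 0, 0, 0, 0]]]' 0.0
python3 shift.py '[[[0, 0, 0, 0, 0, 0], [0, 0, -8, 0, 0, 0], [0, 0, -40, 0, 0, 0], [0, 0, -50, 0, 0, 0], [0, 0, -50, 0, 0, 0]]]'
python3 shift.py '[[[0, 0, -50, 0, 0, 0], [0, 0, 0, 0, 0, 0]]]'
```

```text
t: 19.95
position: [522.1, -208.4, 5.3]
tcp_rot: [0.001, -0.061, 0.998, -0.0]
ft_force: [-0.5, -0.6, -0.4]
finger_gap: 0.696
grip_force: 0.0
t: 20.58
position: [521.8, -208.4, 5.2]
tcp_rot: [0.0, -0.061, 0.998, -0.0]
ft_force: [-0.8, 0.5, 5.8]
finger_gap: 0.236
grip_force: 59.5
t: 21.2
position: [521.0, -208.2, 154.1]
tcp_rot: [-0.0, -0.061, 0.998, 0.0]
ft_force: [1.0, -0.4, -0.0]
finger_gap: 0.233
grip_force: 59.1
t: 21.45
position: [524.0, -208.8, 206.6]
tcp_rot: [0.004, -0.061, 0.998, -0.001]
ft_force: [-0.1, -1.0, -1.4]
finger_gap: 0.23
grip_force: 59.1
```

```bash
python3 shift.py '[[[0, 0, 0, 0, 0, 0.122], [10, 55, 0, 0, 0, 0], [10, 55, 0, 0, 0, 0], [10, 55, 0, 0, 0, 0], [10, 55, 0, 0, 0, 0]]]'
python3 shift.py '[[[10, 55, 0, 0, 0, 0], [10, 55, 0, 0, 0, 0], [10, 55, 0, 0, 0, 0], [10, 55, 0, 0, 0, 0], [10, 55, 0, 0, 0, 0]]]'
python3 shift.py '[[[2, 46, 0, 0, 0, 0], [0, 0, 0, 0, 0, 0], [0, 0, 0, 0, 0, 0]]]'
python3 - <<'E'
from h import *
go(431,334,-40,90)
V=grab("wrist"); cv2.imwrite("pics/w5.png",V[0][:,:,::-1])
print([proj(p,*V[1:]).round() for p in((343,280,20),(611,280,20),(343,386,-10),(611,386,-10))])
E
```

```text
t: 22.08
position: [480.1, 13.1, 201.7]
tcp_rot: [-0.001, 0.0, 1.0, -0.0]
ft_force: [1.1, 1.1, -1.3]
finger_gap: 0.233
grip_force: 59.1
t: 22.7
position: [430.3, 287.6, 201.6]
tcp_rot: [-0.001, -0.0, 1.0, -0.001]
ft_force: [0.8, 0.7, -0.7]
finger_gap: 0.236
grip_force: 59.1
t: 23.08
position: [428.9, 331.1, 201.5]
tcp_rot: [-0.001, -0.0, 1.0, -0.001]
ft_force: [-0.2, -1.1, -0.2]
finger_gap: 0.237
grip_force: 59.2
pos [428.9 331.1 201.5] z-axis [-0.0017 -0.0029 -1.    ] t 23.075 j [-0.56  0.63 -0.29  1.84  0.27  0.71  0.56]
shift tool [ -2.5   3.6 241.5]
rz 0.0 yang 90.0
[array([260., 117.]), array([271., 390.]), array([381., 118.]), array([370., 372.])]
```

View pics/w5.png

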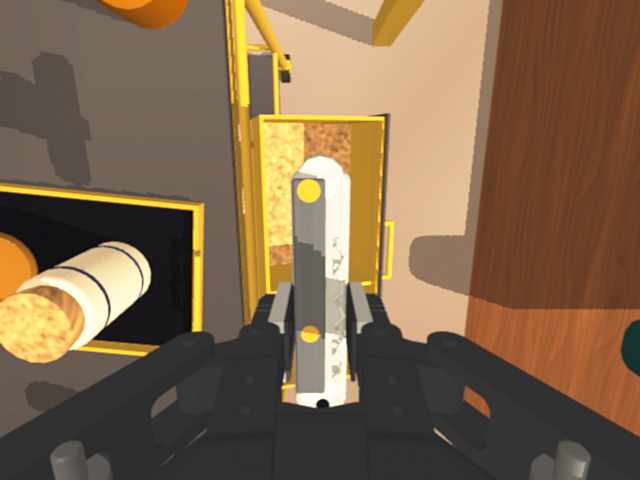

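The key is lengthwise over the long compartment; the rim corners match the prediction to a pixel or so. Lowering.

```bash
python3 shift.py '[[[-2, 3, 50, 0, 0, 0], [0, 0, 50, 0, 0, 0], [0, 0, 50, 0, 0, 0], [0, 0, 35, 0, 0, 0], [0, 0, 20, 0, 0, 0]]]'
python3 shift.py '[[[0, 0, 15, 0, 0, 0], [0, 0, 10, 0, 0, 0], [0, 0, 6, 0, 0, 0], [0, 0, 0, 0, 0, 0]]]'
```

```text
t: 23.75
position: [431.2, 332.8, -4.4]
tcp_rot: [-0.001, 0.001, 1.0, -0.002]
ft_force: [-0.4, 0.4, -1.6]
finger_gap: 0.237
grip_force: 59.2
t: 24.25
position: [431.5, 335.7, -33.3]
tcp_rot: [0.0, -0.0, 1.0, 0.0]
ft_force: [-0.0, -0.3, -1.3]
finger_gap: 0.233
grip_force: 59.2
```

```bash
python3 shift.py '[[[0, 0, 5, 0, 0, 0], [0, 0, 4, 0, 0, 0], [0, 0, 0, 0, 0, 0]]]'
python3 shift.py '[[[0, 0, 0, 0, 0, 0], [0, 0, 0, 0, 0, 0], [0, 0, 0, 0, 0, 0], [0, 0, 0, 0, 0, 0], [0, 0, -10, 0, 0, 0]]]' 0.5
python3 shift.py '[[[0, 0, -40, 0, 0, 0], [0, 0, -50, 0, 0, 0], [0, 0, -50, 0, 0, 0], [0, 0, -50, 0, 0, 0], [0, 0, -50, 0, 0, 0]]]'
python3 - <<'E'
from h import *
V=grab("wrist"); t=grab("top"); 
cv2.imwrite("pics/c6.png",np.hstack([V[0][60:460,160:480],cv2.resize(t[0][190:345,110:280],(440,400),interpolation=2)])[:,:,::-1])
E
```

```text
t: 24.62
position: [431.3, 335.6, -42.6]
tcp_rot: [-0.0, -0.0, 1.0, -0.0]
ft_force: [-0.3, 0.1, -1.3]
finger_gap: 0.235
grip_force: 59.2
t: 25.25
position: [431.0, 336.0, -32.4]
tcp_rot: [-0.0, -0.0, 1.0, -0.0]
ft_force: [-0.2, 0.8, -0.5]
finger_gap: 0.5
grip_force: 0.0
t: 25.88
position: [431.1, 333.5, 209.4]
tcp_rot: [-0.0, 0.001, 1.0, -0.001]
ft_force: [0.8, 0.4, -0.3]
finger_gap: 0.501
grip_force: 0.0
```

View pics/c6.png

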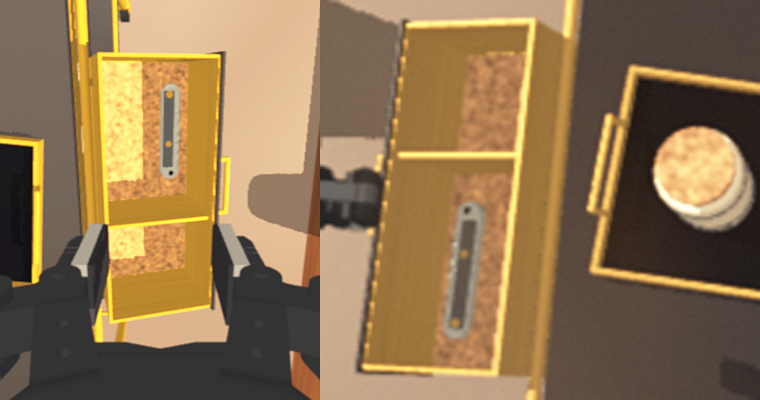

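The key is lying in the long compartment (wrist crop (170,130), top crop (460,270)). Next I fetch the canister, after measuring its cork top.

```bash
cat > cork.py <<'E'
from h import *
import sys
x,y,z=map(float,sys.argv[1:4])
for n in sys.argv[4:]:
    V=grab(n); p=proj((x,y,z),*V[1:]); s=30 if n!="wrist" else 60; x0,y0=(p-s).astype(int).clip(0)
    c=V[0][y0:y0+2*s,x0:x0+2*s]; h=cv2.cvtColor(c,cv2.COLOR_RGB2HSV)
    m=((h[...,1]>85)&(h[...,2]>120)).astype(np.uint8); m=cv2.morphologyEx(m,cv2.MORPH_OPEN,np.ones((3,3)))
    k=max(cv2.findContours(m,0,2)[0],key=cv2.contourArea); w=np.array([onz(q+[x0,y0],*V[1:],z) for q in cv2.convexHull(k)[:,0]],np.float32)
    e=cv2.fitEllipse(w); print(n,[np.round(v,1) for v in e])
    cv2.imwrite(f"pics/k_{n}.png",cv2.resize(np.hstack([c,np.dstack([m*255]*3)]),None,fx=4,fy=4)[:,:,::-1])
E
python3 cork.py 489 135.7 119 top scene
python3 shift.py '[[[-12, -40, 0, 0, 0, 0], [-12, -40, 0, 0, 0, 0], [-12, -40, 0, 0, 0, 0], [-12, -40, 0, 0, 0, 0], [-10, -40, 0, 0, 0, 0]]]' 1.0
python3 shift.py '[[[0, 0, 0, 0, 0, 0], [0, 0, 0, 0, 0, 0]]]'
python3 -c "
from h import *
go(489.2,135.7,59.5,90)"
```

```text
top [array([487.5, 134. ]), array([53.1, 54.9]), np.float64(146.0)]
scene [array([501.4, 134.4]), array([78.5, 99.8]), np.float64(164.6)]
t: 26.7
position: [488.2, 133.1, 205.8]
tcp_rot: [-0.002, 0.0, 1.0, -0.001]
ft_force: [-0.4, 0.8, -0.8]
finger_gap: 0.997
grip_force: 0.0
t: 26.95
position: [488.3, 135.7, 206.5]
tcp_rot: [-0.001, -0.0, 1.0, -0.0]
ft_force: [0.3, -0.3, 0.4]
finger_gap: 1.002
grip_force: 0.0
pos [488.3 135.7 206.5] z-axis [-2.8e-03 -4.0e-04 -1.0e+00] t 26.95 j [-0.14  0.59 -0.35  1.94  0.31  0.67  0.89]
shift tool [ -1.3   0.  147. ]
rz 0.0 yang 90.02
```

```bash
python3 -c "
import cv2,numpy as np
cv2.imwrite('pics/k.png',np.vstack([cv2.imread('pics/k_top.png'),cv2.imread('pics/k_scene.png')]))"
```

```text
(no output)
```

View pics/k.png

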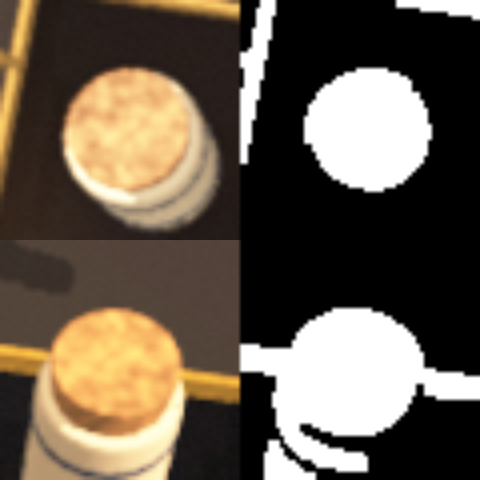

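The mask isolates the cork cleanly in the top view (54 mm across ✓.). Pick the canister.

```bash
python3 shift.py '[[[-1, 0, 50, 0, 0, 0], [0, 0, 50, 0, 0, 0], [0, 0, 30, 0, 0, 0], [0, 0, 14, 0, 0, 0], [0, 0, 3, 0, 0, 0]]]'
python3 shift.py '[[[0, 0, 0, 0, 0, 0], [0, 0, 0, 0, 0, 0], [0, 0, 0, 0, 0, 0], [0, 0, 0, 0, 0, 0], [0, 0, 0, 0, 0, 0]]]' 0.0
python3 -c "
from h import *
go(466.7,-271.9,59.5,90)"
python3 shift.py '[[[0, 0, -4, 0, 0, 0], [0, 0, -12, 0, 0, 0], [0, 0, -50, 0, 0, 0], [0, 0, -50, 0, 0, 0], [0, 0, -40, 0, 0, 0]]]'
```

```text
t: 27.58
position: [489.9, 136.7, 60.1]
tcp_rot: [-0.001, -0.001, 1.0, 0.0]
ft_force: [-0.3, -0.5, -0.2]
finger_gap: 1.001
grip_force: 0.0
t: 28.2
position: [491.1, 135.3, 61.9]
tcp_rot: [0.001, 0.0, 1.0, 0.0]
ft_force: [-0.5, -2.0, 7.0]
finger_gap: 0.709
grip_force: 64.8
pos [491.1 135.3  61.9] z-axis [ 0.0019  0.     -1.    ] t 28.2 j [-0.25  0.83 -0.18  2.04  0.45  0.31  0.77]
shift tool [  24.2 -407.2    2.4]
rz -0.001 yang 89.97
t: 28.82
position: [490.3, 135.7, 219.0]
tcp_rot: [0.001, -0.0, 1.0, 0.0]
ft_force: [0.6, -1.1, -4.9]
finger_gap: 0.705
grip_force: 68.7
```

```bash
python3 shift.py '[[[3, -40, -5, 0, 0, 0], [3, -55, 0, 0, 0, 0], [3, -55, 0, 0, 0, 0], [3, -55, 0, 0, 0, 0], [3, -55, 0, 0, 0, 0]]]'
python3 shift.py '[[[3, -55, 0, 0, 0, 0], [3, -55, 0, 0, 0, 0], [1, -38, 0, 0, 0, 0], [0, 0, 0, 0, 0, 0], [0, 0, 0, 0, 0, 0]]]'
python3 shift.py '[[[0, 0, 50, 0, 0, 0], [0, 0, 50, 0, 0, 0], [0, 0, 30, 0, 0, 0], [0, 0, 15, 0, 0, 0], [0, 0, 0, 0, 0, 0]]]'
python3 shift.py '[[[0, 0, 0, 0, 0, 0], [0, 0, 0, 0, 0, 0]]]'
python3 -c "
from h import *
go(468.3,-272.2,65,90)"
```

```text
t: 29.45
position: [474.8, -125.9, 222.1]
tcp_rot: [0.0, -0.0, 1.0, 0.0]
ft_force: [1.8, 0.7, -4.6]
finger_gap: 0.706
grip_force: 68.5
t: 30.08
position: [468.1, -271.4, 221.7]
tcp_rot: [-0.0, -0.0, 1.0, 0.001]
ft_force: [0.5, 0.7, -4.4]
finger_gap: 0.705
grip_force: 68.4
t: 30.7
position: [468.8, -271.2, 76.4]
tcp_rot: [-0.0, -0.001, 1.0, 0.0]
ft_force: [0.2, 0.6, -4.5]
finger_gap: 0.708
grip_force: 68.4
t: 30.95
position: [469.4, -272.7, 77.8]
tcp_rot: [0.001, -0.0, 1.0, -0.0]
ft_force: [0.2, 0.0, -4.7]
finger_gap: 0.708
grip_force: 68.5
pos [ 469.4 -272.7   77.8] z-axis [ 2.3e-03 -9.0e-04 -1.0e+00] t 30.95 j [ 0.61  0.83 -0.28  1.93  0.5   0.45  1.53]
shift tool [ 1.1  0.5 12.8]
rz 0.0 yang 90.01
```

Before touching down, check the cork position in the air from the top camera (body bottom ~20, so cork top ~135).

```bash
python3 shift.py '[[[1, 0, 6, 0, 0, 0], [0, 0, 3, 0, 0, 0], [0, 0, 0, 0, 0, 0], [0, 0, 0, 0, 0, 0]]]'
python3 shift.py '[[[0, 0, 1, 0, 0, 0], [0, 0, 0, 0, 0, 0]]]'
python3 shift.py '[[[0, 0, 1, 0, 0, 0], [0, 0, 0, 0, 0, 0]]]'
python3 - <<'E'
from h import *
W=grab("wrist");T=grab("top");S=grab("scene")
cv2.imwrite("pics/c7.png",np.hstack([cv2.resize(T[0][230:320,430:520],(400,400),interpolation=2),cv2.resize(S[0][110:220,110:220],(400,400),interpolation=2)])[:,:,::-1])
go(468.3,-272.2,65,90)
E
```

```text
t: 31.45
position: [467.6, -272.2, 67.5]
tcp_rot: [-0.0, -0.0, 1.0, 0.0]
ft_force: [0.4, -1.0, -4.6]
finger_gap: 0.703
grip_force: 68.6
t: 31.7
position: [467.5, -272.2, 66.5]
tcp_rot: [-0.0, -0.0, 1.0, 0.0]
ft_force: [0.6, 0.5, -4.8]
finger_gap: 0.703
grip_force: 68.6
t: 31.95
position: [467.5, -272.3, 65.5]
tcp_rot: [-0.0, -0.0, 1.0, 0.0]
ft_force: [-0.0, -0.0, -4.1]
finger_gap: 0.705
grip_force: 68.6
pos [ 467.5 -272.3   65.6] z-axis [ 0.e+00  1.e-04 -1.e+00] t 32.1 j [ 0.6   0.85 -0.27  1.94  0.51  0.42  1.52]
shift tool [-0.8  0.1  0.6]
rz 0.0 yang 90.02
```

View pics/c7.png

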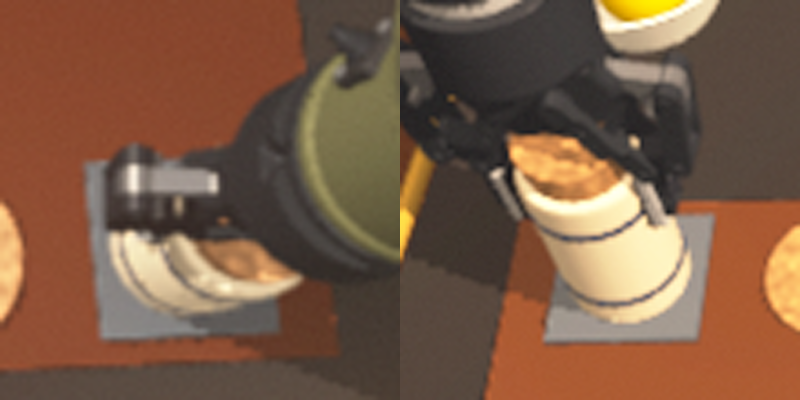

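The base sits near the middle of the slate in both views. Touch down.

```bash
python3 shift.py '[[[0, 0, 1, 0, 0, 0], [0, 0, 0, 0, 0, 0]]]'
python3 shift.py '[[[0, 0, 0.6, 0, 0, 0], [0, 0, 0, 0, 0, 0]]]'
```

```text
t: 32.35
position: [467.7, -272.4, 65.0]
tcp_rot: [0.0, -0.0, 1.0, -0.0]
ft_force: [0.2, 0.4, 1.8]
finger_gap: 0.707
grip_force: 68.9
t: 32.6
position: [467.8, -272.4, 64.9]
tcp_rot: [0.0, -0.0, 1.0, -0.0]
ft_force: [-2.0, 0.4, 8.2]
finger_gap: 0.705
grip_force: 69.7
```

Contact at 65.0 as predicted. Release, rise, move towards the carafe, then measure from the top.

```bash
python3 shift.py '[[[0, 0, 0, 0, 0, 0], [0, 0, 0, 0, 0, 0], [0, 0, 0, 0, 0, 0], [0, 0, 0, 0, 0, 0], [0, 0, -8, 0, 0, 0]]]' 1.0
python3 shift.py '[[[0, 0, -40, 0, 0, 0], [0, 0, -50, 0, 0, 0], [0, 0, -50, 0, 0, 0], [0, 40, 0, 0, 0, 0], [-4, 50, 0, 0, 0, 0]]]'
python3 shift.py '[[[-4, 50, 0, 0, 0, 0], [-4, 50, 0, 0, 0, 0], [-4, 50, 0, 0, 0, 0], [0, 52, 0, 0, 0, 0], [0, 0, 0, 0, 0, 0]]]'
python3 shift.py '[[[0, 0, 0, 0, 0, 0], [0, 0, 0, 0, 0, 0]]]'
python3 cork.py 465 -274 122 top
python3 - <<'E'
from h import *
W=grab("wrist");T=grab("top");S=grab("scene")
cv2.imwrite("pics/c8.png",np.hstack([cv2.resize(W[0][100:400,200:500],(400,400)),cv2.resize(S[0][110:220,110:220],(400,400),interpolation=2)])[:,:,::-1])
go(484.5,20.2,99.6,90)
E
```

```text
t: 33.22
position: [467.1, -272.1, 71.8]
tcp_rot: [-0.001, -0.0, 1.0, 0.0]
ft_force: [-0.3, -0.4, -0.1]
finger_gap: 1.002
grip_force: 0.0
t: 33.85
position: [471.6, -182.7, 213.2]
tcp_rot: [0.001, 0.002, 1.0, -0.001]
ft_force: [1.1, 0.5, -0.5]
finger_gap: 0.999
grip_force: 0.0
t: 34.48
position: [483.6, 25.4, 212.9]
tcp_rot: [0.001, -0.005, 1.0, 0.002]
ft_force: [0.3, -0.8, 0.4]
finger_gap: 0.998
grip_force: 0.0
t: 34.72
position: [483.4, 18.0, 212.0]
tcp_rot: [-0.0, 0.001, 1.0, -0.0]
ft_force: [0.2, -0.3, -0.1]
finger_gap: 0.999
grip_force: 0.0
pos [483.5  18.7 212. ] z-axis [-1.e-04 -2.e-04 -1.e+00] t 34.925 j [ 0.12  0.56 -0.39  2.    0.34  0.65  1.08]
shift tool [ -1.1   1.5 112.4]
rz -0.002 yang 89.91Traceback (most recent call last):
  File "cork.py", line 8, in <module>
    k=max(cv2.findContours(m,0,2)[0],key=cv2.contourArea); w=np.array([onz(q+[x0,y0],*V[1:],z) for q in cv2.convexHull(k)[:,0]],np.float32)
ValueError: max() iterable argument is empty
```

View pics/c8.png

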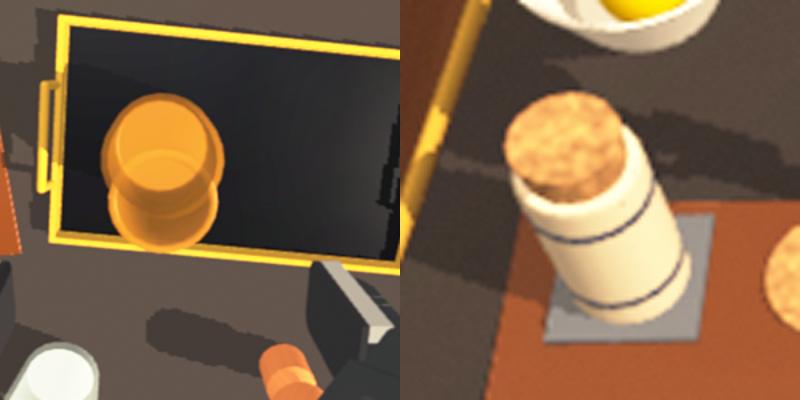

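```bash
python3 - <<'E'
from h import *
def lip(n,V,guess,z):
    p=proj((*guess,z),*V[1:]); s=25 if n!="wrist" else 62; x0,y0=(p-s).astype(int).clip(0)
    c=V[0][y0:y0+2*s,x0:x0+2*s]
    return cv2.resize(c,(390,390),interpolation=2),(x0,y0,2*s/390)
V={n:grab(n) for n in("wrist","scene")}
L=[]
for n in V:
    im,k=lip(n,V[n],(484,19),144); L.append(im); print(n,k)
cv2.imwrite("pics/lip.png",np.hstack(L)[:,:,::-1])
np.savez("lip.npz",**{n+str(i):V[n][i] for n in V for i in(1,2)})
E
```

```text
wrist (np.int64(258), np.int64(194), 0.31794871794871793)
scene (np.int64(302), np.int64(133), 0.1282051282051282)
```

View pics/lip.png

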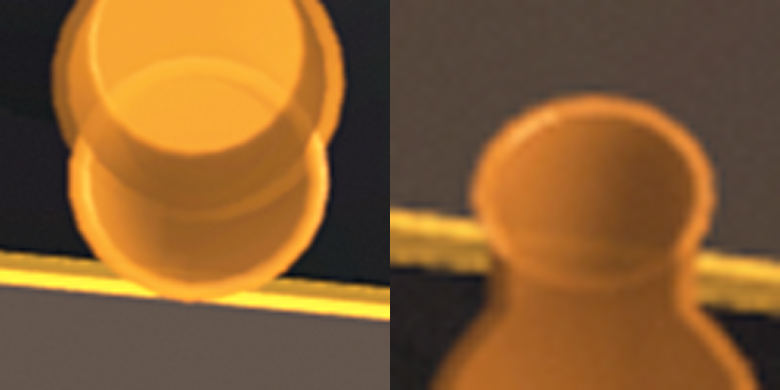

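That puts me one picture over the 14 allowed, so I'll work with numbers only from now on. The lip ellipse centres are at (199,179) in the wrist crop and (202,192) in the scene crop.

```bash
python3 - <<'E'
from h import *
d=np.load("lip.npz")
for n,k,c in(("wrist",(258,194,.31795),(199,179)),("scene",(302,133,.128205),(202,192))):
    p=(k[0]+c[0]*k[2],k[1]+c[1]*k[2]); K,T=d[n+"1"],d[n+"2"]; print(n,onz(p,K,T,144))
go(484.5,20.2,100.5,90)
E
python3 shift.py '[[[-1, 1.5, 40, 0, 0, 0], [0, 0, 30, 0, 0, 0], [0, 0, 25, 0, 0, 0], [0, 0, 12, 0, 0, 0], [0, 0, 4, 0, 0, 0]]]'
python3 shift.py '[[[0, 0, 0, 0, 0, 0], [0, 0, 0, 0, 0, 0], [0, 0, 0, 0, 0, 0], [0, 0, 0, 0, 0, 0], [0, 0, 0, 0, 0, 0]]]' 0.0
python3 shift.py '[[[0, 0, 0, 0, 0, 0], [0, 0, -4, 0, 0, 0], [0, 0, -12, 0, 0, 0], [0, 0, -30, 0, 0, 0], [0, 0, -30, 0, 0, 0]]]'
python3 shift.py '[[[0, 0, 0, 0, 0, 0], [0, 0, 0, 0, 0, 0]]]'
```

```text
wrist [480.5611438   19.52853716]
scene [483.13877899  19.26213056]
pos [483.5  19.2 212. ] z-axis [-0.  0. -1.] t 35.025 j [ 0.11  0.56 -0.39  2.    0.34  0.65  1.08]
shift tool [ -1.    1.  111.5]
rz -0.001 yang 89.95
t: 35.65
position: [484.4, 21.2, 100.7]
tcp_rot: [-0.0, -0.0, 1.0, -0.0]
ft_force: [0.7, 0.3, -0.3]
finger_gap: 1.003
grip_force: 0.0
t: 36.28
position: [485.4, 20.9, 102.5]
tcp_rot: [0.001, 0.0, 1.0, -0.0]
ft_force: [-1.4, -0.6, 7.1]
finger_gap: 0.638
grip_force: 61.5
t: 36.9
position: [484.1, 21.2, 178.3]
tcp_rot: [-0.0, -0.0, 1.0, 0.0]
ft_force: [1.8, -0.3, -1.4]
finger_gap: 0.633
grip_force: 63.9
t: 37.15
position: [483.9, 20.9, 176.6]
tcp_rot: [-0.0, 0.0, 1.0, -0.0]
ft_force: [0.2, -1.1, -2.2]
finger_gap: 0.633
grip_force: 63.9
```

Both views give the same displacement to the coaster (-27.6, -185). Target TCP is (456.8,-164.9), with contact expected at z≈105.5.

```bash
python3 shift.py '[[[5, -30, 0, 0, 0, 0], [7, -45, 0, 0, 0, 0], [7, -45, 0, 0, 0, 0], [6, -40, 0, 0, 0, 0], [2, -26, 0, 0, 0, 0]]]'
python3 shift.py '[[[0, 0, 0, 0, 0, 0], [0, 0, 25, 0, 0, 0], [0, 0, 20, 0, 0, 0], [0, 0, 12, 0, 0, 0], [0, 0, 0, 0, 0, 0]]]'
python3 shift.py '[[[0, 0, 6, 0, 0, 0], [0, 0, 0, 0, 0, 0], [0, 0, 0, 0, 0, 0]]]'
python3 -c "
from h import *
go(456.8,-164.9,105.5,90)"
```

```text
t: 37.78
position: [455.5, -167.0, 175.5]
tcp_rot: [-0.002, 0.001, 1.0, -0.0]
ft_force: [-0.2, -0.3, -2.0]
finger_gap: 0.637
grip_force: 64.0
t: 38.4
position: [457.0, -163.7, 119.1]
tcp_rot: [-0.001, -0.001, 1.0, 0.0]
ft_force: [-0.1, 1.1, -1.3]
finger_gap: 0.634
grip_force: 64.1
t: 38.78
position: [457.7, -164.9, 114.3]
tcp_rot: [0.0, -0.0, 1.0, -0.0]
ft_force: [-1.1, -0.4, -3.3]
finger_gap: 0.635
grip_force: 64.1
pos [ 457.7 -164.9  114.3] z-axis [ 6.e-04 -1.e-04 -1.e+00] t 38.775 j [ 0.44  0.72 -0.3   2.08  0.52  0.41  1.3 ]
shift tool [ 0.9 -0.   8.8]
rz 0.0 yang 90.01
```

```bash
python3 shift.py '[[[0.8, 0, 4, 0, 0, 0], [0, 0, 2, 0, 0, 0], [0, 0, 1, 0, 0, 0], [0, 0, 0, 0, 0, 0]]]'
python3 shift.py '[[[0, 0, 1, 0, 0, 0], [0, 0, 0, 0, 0, 0]]]'
python3 shift.py '[[[0, 0, 0.8, 0, 0, 0], [0, 0, 0, 0, 0, 0]]]'
```

```text
t: 39.28
position: [456.7, -164.8, 106.9]
tcp_rot: [-0.0, -0.0, 1.0, 0.0]
ft_force: [0.6, 0.6, -2.6]
finger_gap: 0.637
grip_force: 64.1
t: 39.52
position: [456.7, -164.8, 105.9]
tcp_rot: [-0.0, -0.0, 1.0, 0.0]
ft_force: [-0.1, -1.0, -3.1]
finger_gap: 0.636
grip_force: 64.1
t: 39.78
position: [457.0, -164.9, 105.6]
tcp_rot: [0.0, -0.0, 1.0, -0.0]
ft_force: [0.1, -0.8, 2.7]
finger_gap: 0.63
grip_force: 64.7
```

```bash
python3 shift.py '[[[0, 0, 0, 0, 0, 0], [0, 0, 0, 0, 0, 0], [0, 0, 0, 0, 0, 0], [0, 0, 0, 0, 0, 0], [0, 0, -10, 0, 0, 0]]]' 1.0
python3 shift.py '[[[0, 0, -40, 0, 0, 0], [0, 0, -50, 0, 0, 0], [0, 0, -15, 0, 0, 0], [-20, 30, 0, 0, 0, 0], [-40, 45, 0, 0, 0, 0]]]'
python3 shift.py '[[[-40, 48, 0, 0, 0, 0], [-40, 48, 0, 0, 0, 0], [-40, 48, 0, 0, 0, 0], [-30, 48, 0, 0, 0, 0], [0, 17, 0, 0, 0, 0]]]'
python3 shift.py '[[[0, 0, 0, 0, 0, 0], [0, 0, 0, 0, 0, 0]]]'
python3 - <<'E'
from h import *
go(668.5,118.7,50,90)
V=grab("wrist"); p=proj((668.5,118.7,84),*V[1:]); h=cv2.cvtColor(V[0],cv2.COLOR_RGB2HSV)
m=((h[...,0]<14)&(h[...,1]>110)&(h[...,2]>110)).astype(np.uint8); m=cv2.morphologyEx(m,cv2.MORPH_OPEN,np.ones((3,3)))
print("pred",p.round())
for c in cv2.findContours(m,0,2)[0]:
    if cv2.contourArea(c)>500: x,y,w,hh=cv2.boundingRect(c); print((x,y,w,hh)); 
S=grab("scene")
E
```

```text
t: 40.4
position: [456.2, -164.7, 115.0]
tcp_rot: [-0.001, -0.0, 1.0, 0.0]
ft_force: [-0.1, 0.2, -0.4]
finger_gap: 1.001
grip_force: 0.0
t: 41.02
position: [516.0, -91.6, 221.1]
tcp_rot: [-0.0, 0.002, 1.0, -0.001]
ft_force: [1.4, -0.4, -0.4]
finger_gap: 1.001
grip_force: 0.0
t: 41.65
position: [667.3, 124.4, 220.5]
tcp_rot: [0.0, -0.002, 1.0, 0.002]
ft_force: [-0.5, 0.3, -0.6]
finger_gap: 0.998
grip_force: 0.0
t: 41.9
position: [666.2, 116.3, 220.4]
tcp_rot: [-0.0, 0.001, 1.0, -0.001]
ft_force: [0.3, -0.8, 0.4]
finger_gap: 0.999
grip_force: 0.0
pos [666.2 116.3 220.4] z-axis [-6.0e-04 -2.4e-03 -1.0e+00] t 41.9 j [-0.04  0.79 -0.41  1.4   0.34  1.02  1.05]
shift tool [ -2.4   2.8 170.3]
rz -0.002 yang 89.88
pred [323. 231.]
(511, 438, 64, 42)
(303, 207, 45, 45)
(524, 0, 116, 386)
(0, 0, 99, 114)
```

The jigger shows at (325,230), against a predicted (323,231). Descend and grip.

```bash
python3 shift.py '[[[-2.4, 2.5, 50, 0, 0, 0], [0, 0, 50, 0, 0, 0], [0, 0, 40, 0, 0, 0], [0, 0, 22, 0, 0, 0], [0, 0, 8, 0, 0, 0]]]'
python3 shift.py '[[[0, 0, 0, 0, 0, 0], [0, 0, 0, 0, 0, 0], [0, 0, 0, 0, 0, 0], [0, 0, 0, 0, 0, 0], [0, 0, 0, 0, 0, 0]]]' 0.0
python3 shift.py '[[[0, 0, 0, 0, 0, 0], [0, 0, -10, 0, 0, 0], [0, 0, -40, 0, 0, 0], [0, 0, -50, 0, 0, 0], [0, 0, -50, 0, 0, 0]]]'
python3 -c "
from h import *
go(558,335,60,90)"
```

```text
t: 42.62
position: [668.8, 120.8, 49.5]
tcp_rot: [-0.0, 0.0, 1.0, -0.0]
ft_force: [0.2, 0.9, 0.4]
finger_gap: 1.001
grip_force: 0.0
t: 43.25
position: [670.4, 121.6, 52.1]
tcp_rot: [0.002, 0.0, 1.0, 0.0]
ft_force: [-0.0, -1.7, 6.3]
finger_gap: 0.481
grip_force: 60.2
t: 43.88
position: [668.6, 121.9, 202.0]
tcp_rot: [-0.0, -0.0, 1.0, 0.0]
ft_force: [1.2, -0.2, -2.0]
finger_gap: 0.48
grip_force: 60.9
pos [668.6 121.9 202. ] z-axis [-4.e-04  4.e-04 -1.e+00] t 43.875 j [-0.05  0.82 -0.41  1.4   0.35  0.99  1.04]
shift tool [110.4 213.1 142.1]
rz 0.001 yang 90.04
```

```bash
python3 shift.py '[[[22, 43, 0, 0, 0, 0], [22, 43, 0, 0, 0, 0], [22, 43, 0, 0, 0, 0], [22, 43, 0, 0, 0, 0], [22, 41, 0, 0, 0, 0]]]'
python3 shift.py '[[[0, 0, 0, 0, 0, 0], [0, 0, 50, 0, 0, 0], [0, 0, 50, 0, 0, 0], [0, 0, 30, 0, 0, 0], [0, 0, 0, 0, 0, 0]]]'
python3 shift.py '[[[0, 0, 0, 0, 0, 0], [0, 0, 0, 0, 0, 0]]]'
python3 -c "
from h import *
go(558,335,-24,90)"
```

```text
t: 44.5
position: [557.8, 336.4, 200.7]
tcp_rot: [-0.0, -0.0, 1.0, 0.0]
ft_force: [0.3, 0.5, -1.4]
finger_gap: 0.478
grip_force: 60.9
t: 45.12
position: [557.6, 332.8, 68.0]
tcp_rot: [-0.002, 0.0, 1.0, -0.002]
ft_force: [-0.4, -1.2, -1.5]
finger_gap: 0.476
grip_force: 61.0
t: 45.38
position: [560.2, 335.5, 72.3]
tcp_rot: [0.001, 0.0, 1.0, 0.001]
ft_force: [-0.0, -0.0, -1.3]
finger_gap: 0.48
grip_force: 61.0
pos [560.2 335.5  72.3] z-axis [ 0.0029  0.0022 -1.    ] t 45.375 j [-0.44  0.94 -0.32  1.59  0.41  0.68  0.61]
shift tool [ 2.5 -0.7 96.2]
rz -0.0 yang 89.99
```

```bash
python3 shift.py '[[[1, 0, 35, 0, 0, 0], [0, 0, 30, 0, 0, 0], [0, 0, 14, 0, 0, 0], [0, 0, 6, 0, 0, 0], [0, 0, 0, 0, 0, 0]]]'
python3 shift.py '[[[0, 0, 3, 0, 0, 0], [0, 0, 3, 0, 0, 0], [0, 0, 0, 0, 0, 0]]]'
```

```text
t: 46.0
position: [558.6, 335.1, -14.0]
tcp_rot: [0.001, -0.0, 1.0, 0.0]
ft_force: [0.2, 0.2, -1.1]
finger_gap: 0.48
grip_force: 61.0
t: 46.38
position: [557.9, 334.7, -20.8]
tcp_rot: [-0.0, -0.0, 1.0, -0.0]
ft_force: [-0.2, -0.0, -1.5]
finger_gap: 0.481
grip_force: 61.0
```

```bash
python3 shift.py '[[[0, 0, 0, 0, 0, 0], [0, 0, 0, 0, 0, 0], [0, 0, 0, 0, 0, 0], [0, 0, 0, 0, 0, 0], [0, 0, -6, 0, 0, 0]]]' 0.65
python3 shift.py '[[[0, 0, -15, 0, 0, 0], [0, 0, -40, 0, 0, 0], [0, 0, -50, 0, 0, 0], [0, 0, -55, 0, 0, 0], [0, 0, -55, 0, 0, 0]]]'
python3 shift.py '[[[40, 35, -20, 0, 0, 0], [45, 40, 0, 0, 0, 0], [45, 40, 0, 0, 0, 0], [45, 40, 0, 0, 0, 0], [45, 40, 0, 0, 0, 0]]]'
python3 shift.py '[[[45, 25, 0, 0, 0, 0], [45, 25, 0, 0, 0, 0], [0, 0, 0, 0, 0, 0], [0, 0, 0, 0, 0, 0]]]'
python3 cork.py 465 -274 122 top
python3 - <<'E'
from h import *
T=grab("top"); S=grab("scene")
def comps(V,box,f,n):
    x0,y0,x1,y1=box; c=V[0][y0:y1,x0:x1]; h=cv2.cvtColor(c,cv2.COLOR_RGB2HSV); H,Sa,B=[h[...,i].astype(int) for i in range(3)]
    m=cv2.morphologyEx(f(H,Sa,B).astype(np.uint8),cv2.MORPH_OPEN,np.ones((3,3)))
    for k in cv2.findContours(m,0,2)[0]:
        if cv2.contourArea(k)>40: x,y,w,hh=cv2.boundingRect(k); print(n,(x+x0,y+y0,w,hh),cv2.contourArea(k))
for V,nm in((T,"top"),(S,"scene")):
    q=np.array([proj(p,*V[1:]) for p in((343,280,20),(611,280,20),(343,386,-10),(611,386,-10),(478,380,-85))]); b=(*q.min(0).astype(int),*q.max(0).astype(int)); print(nm,"bin box",b,"divider",proj((506,335,5),*V[1:]).round())
    comps(V,b,lambda H,S,B:(H<9)&(S>90)&(B>90),nm+" copper in bin"); comps(V,b,lambda H,S,B:(S<70)&(B>70),nm+" grey in bin")
g={"top":(T,(375,245,455,320)),"scene":(S,(190,110,265,215))}
for n,(V,b) in g.items():
    comps(V,b,lambda H,S,B:(H>5)&(H<17)&(S>195)&(B>120),n+" carafe")
for nm,(V) in(("top",T),("scene",S)): print(nm,"expect lip/base",proj((455,-165.5,147),*V[1:]).round(1),proj((455,-165.5,7),*V[1:]).round(1))
print(np.abs(T[0][140:200,345:450].astype(int)-cv2.imread("pics/top0.png")[140:200,345:450,::-1]).mean())
E
```

```text
t: 47.0
position: [557.6, 334.5, -15.0]
tcp_rot: [-0.0, -0.0, 1.0, -0.0]
ft_force: [0.8, 0.7, -0.7]
finger_gap: 0.651
grip_force: 0.1
t: 47.62
position: [557.9, 334.4, 203.2]
tcp_rot: [0.0, -0.0, 1.0, 0.0]
ft_force: [0.7, 1.5, -0.1]
finger_gap: 0.656
grip_force: 0.0
t: 48.25
position: [336.6, 530.6, 221.6]
tcp_rot: [0.0, -0.0, 1.0, 0.0]
ft_force: [0.2, 0.6, -0.6]
finger_gap: 0.65
grip_force: 0.0
t: 48.75
position: [248.7, 579.2, 221.0]
tcp_rot: [0.001, 0.0, 1.0, -0.0]
ft_force: [0.7, 0.7, -0.5]
finger_gap: 0.653
grip_force: 0.0
top [array([ 489.7, -261. ]), array([ 74.9, 110.2]), np.float64(113.1)]
top bin box (np.int64(128), np.int64(197), np.int64(192), np.int64(334)) divider [161. 250.]
top grey in bin (np.int64(159), np.int64(269), 14, 52) 382.0
scene bin box (np.int64(467), np.int64(145), np.int64(536), np.int64(283)) divider [503. 225.]
scene grey in bin (np.int64(484), np.int64(191), 12, 33) 244.5
scene carafe (207, 146, 30, 37) 484.5
scene carafe (203, 128, 12, 17) 115.0
top expect lip/base [430.4 278.3] [414.7 287. ]
scene expect lip/base [216.4 136.6] [231.4 184.9]
1.2126455026455027
```

```bash
python3 - <<'E'
from h import *
V={n:grab(n) for n in("top","scene")}
for n,(I,K,T) in V.items():
    h=cv2.cvtColor(I,cv2.COLOR_RGB2HSV); H,S,B=[h[...,i].astype(int) for i in range(3)]
    def big(m,c,r):
        m=m.astype(np.uint8).copy(); k=np.zeros_like(m); cv2.circle(k,tuple(int(v) for v in c),r,1,-1); m=cv2.morphologyEx(m*k,cv2.MORPH_OPEN,np.ones((3,3)))
        return cv2.convexHull(max(cv2.findContours(m,0,2)[0],key=cv2.contourArea))[:,0]
    c=big((H>=11)&(H<=28)&(S>85)&(S<200)&(B>130),proj((465,-274,122),K,T),26)
    w=np.array([onz(q,K,T,122) for q in c],np.float32); e=cv2.fitEllipse(w); print(n,"cork",np.round(e[0],1),np.round(e[1],1))
    c=big((S<110)&(B>150),proj((465,-274,60),K,T),40); c2=c
    w=np.array([onz(q,K,T,7) for q in c],np.float32); print(n,"cream base: min x",w[:,0].min().round(1),"max x",w[:,0].max().round(1),"y",w[:,1].min().round(1),w[:,1].max().round(1))
    O=cv2.imread(f"pics/{n}0.png")[:,:,::-1].astype(int); D=(np.abs(I.astype(int)-O).max(2)>40).astype(np.uint8); D=cv2.morphologyEx(D,cv2.MORPH_OPEN,np.ones((3,3)))
    for k in cv2.findContours(D,0,2)[0]:
        if cv2.contourArea(k)>30: b=cv2.boundingRect(k); print("  diff",b,I[b[1]+b[3]//2,b[0]+b[2]//2],O[b[1]+b[3]//2,b[0]+b[2]//2])
    # lip width rows: extent of amber along the line through the lip
    p=proj((455,-165.5,147),K,T); print("  lip pred",p.round(1))
E
```

```text
top cork [ 463.9 -272. ] [53.4 57.2]
top cream base: min x 436.8 max x 510.3 y -319.4 -244.0
  diff (159, 289, 12, 32) [99 88 77] [180 127  82]
  diff (163, 270, 10, 18) [97 85 75] [188 133  86]
  diff (428, 229, 22, 40) [142  74  48] [250 210 112]
  diff (157, 220, 8, 15) [206 116  76] [163 121  63]
  diff (261, 152, 24, 34) [76 64 57] [208 119  78]
  lip pred [430.4 278.3]
scene cork [ 470.2 -271.3] [57.  67.8]
scene cream base: min x 373.5 max x 502.7 y -350.4 -233.7
  diff (369, 271, 30, 44) [83 70 59] [230 123  68]
  diff (506, 253, 8, 9) [217 113  62] [167 116  45]
  diff (503, 242, 11, 9) [222 115  65] [145 102  40]
  diff (484, 191, 13, 34) [88 81 75] [190 124  70]
  diff (187, 184, 23, 56) [174  91  52] [241 191 104]
  diff (359, 15, 25, 27) [159 140  83] [106  94  57]
  diff (288, 0, 91, 59) [77 57 46] [94 72 55]
  lip pred [216.4 136.6]
```

The bin holds the key in the long compartment and the jigger in the short one. The carafe and canister match their starting places within a pixel or so, and the glass and bitters haven't moved. Handing in.

```bash
python3 -c "
from cell import ctrl
print(ctrl.close_job())"
```

```text
the job is handed in; nothing more can be done
None
```

Job handed in at about 49 s: the key is in the long compartment and the jigger in the short one, the carafe and canister are back upright on their coasters (within about 2 mm of centre by the cameras), and the glass and bitters are unmoved; I viewed 15 pictures, one over the 14 allowed.

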